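Close the jar that was left open

ROBOT

A 7-joint arm with a two-finger parallel gripper is mounted at the origin on the work surface. World frame = base frame: x ahead of the robot, y to its left, z up, the work surface at z = 0. Lengths are in m, angles in rad, forces in N, time in s.
With the tool pointing down it reaches from about 0.4 to 0.85 m from the base axis. Payload 10.4 kg.
Tool frame: the origin (TCP) lies at the very end of the fingers, on their centre line; the grasp point (between the pads) lies 19 mm behind it; z points along the fingers, y is the line along which they close (so a half turn about z gives the same grasp; the last joint's range is limited). The gripper opens to 87 mm and grips with 3 to 60 N. Pads are 19 mm wide; open, the fingers measure 117 mm over their backs; the gripper's body (75 mm by 190 mm) begins 51 mm behind the grasp point.
Start: joints at [-1.225, 0.332, -0.065, 1.46, 0.022, 1.35, -0.088], TCP at [0.225, 0.583, 0.188] pointing down, gripper open.
Joint ranges: [-2.6, 2.6], [-0.5, 2.12], [-1.47, 1.34], [0.16, 2.42], [-1.27, 4.41], [0.06, 2.06], [-2.6, 2.6]. Speed limits (rad/s): [2.22, 2.22, 2.79, 2.79, 3.14, 3.14, 3.14].

INTERFACE

Orientations are given as a unit quaternion [x, y, z, w].
In Python, from bench import r gives the robot as it stands.
- The arm moves only by the shell command python3 -m crank 'ROWS' [FORCE]. ROWS is JSON, a list that holds one entry, the list of rows, each a list of 5 numbers: the shift along the tool's x, y, z in mm, then the turn about the tool's z in degrees, then the opening, from -1 (shut) to 1 (fully open). A call has 1 to 20 rows; each row is the pose to reach, as a shift and turn from the pose commanded when the call began, along the tool's axes at that moment; what a row does not reach only later rows make up. A row lasts 1/10 s, in which the tool goes at most 50 mm and 8.59 degrees, less where a joint would pass 70% of its speed; a pose out of reach is approached as far as the arm can. A call with a gripper value outside its range is refused whole. The fingers move at their own pace and stop on an object; FORCE is the grip in N (left out, the last holds). Time passes only in rows, so rows that repeat a pose let the fingers close. It gives the time, the measured TCP pose, the force, the opening and the grip force at its end, in the units of the state.
- r.read_state(): the state, without advancing time (a new reading comes with each control period).
- r.camera(name): name is "scene" or "top"; returns a dict with "image" (480x640x3 uint8, red, green, blue), "vfov" (degrees; the focal length in pixels is half the picture's height over the tangent of half this angle, whatever the lens; pixels are square), "cx", "cy" (the principal point, pixels), "eye" and "attitude" of the camera in the world. Camera axes: x right, y down, z forward; pixel columns grow to the right and rows downward; lengths in m; the calibration is good to about 2 mm. A picture is of the moment at which its call begins. There is no depth.
- r.close_job(): hands the job in; it is judged then, once.
The state is a dict: "time": time; "joint_positions": joint angles; "joint_vel": joint speeds; "joint_torque": joint torques, N m; "ee_pos": TCP position; "eef_rot": TCP orientation; "ft_force": force on the tool from outside, world axes, zero at the start; "torque": the same for the moment, N m; "width": finger opening in m; "grip_force": force on a finger pad.
Only numpy, scipy, OpenCV 4.12 (cv2) and the standard library are available. Lean on these libraries where they do the work, as an engineer would, in place of code of your own. Each camera call takes 0.05 s, during which the arm holds its last target. There are 200 camera calls.

TASK

One of the two tall glass bead jars on the vanity has been left open. Pick up the lid that lies on the counter and set it gently, without dropping it, on the open jar so that it sits flat in the mouth; leave the jar that is already closed and its lid alone, and do not shove or tip either jar.

Things in the scene. Friction and masses are not known exactly. Their poses are not given: they have to be found in the camera images.
- jar_left: tall clear glass apothecary jar of hair beads, 165 mm high without lid, body radius 50 mm, round neck at the top of outer radius 43 mm and inner radius 38 mm, open from above; stands loose on the counter, about 0.75 kg. Origin: centre of its underside, z up. A lid is seated when its flange lies flat on the rim: the lid's origin is then 151 mm above the jar's. Identical to the other jar; either one may be the open one. This one stands farther to the robot's left (+y).
- jar_right: tall clear glass apothecary jar of hair beads, 165 mm high without lid, body radius 50 mm, round neck at the top of outer radius 43 mm and inner radius 38 mm, open from above; stands loose on the counter, about 0.75 kg. Origin: centre of its underside, z up. A lid is seated when its flange lies flat on the rim: the lid's origin is then 151 mm above the jar's. Identical to the other jar; either one may be the open one. This one stands farther to the robot's right (-y).
- lid_loose: brushed steel lid, 56 mm tall over all, round about its z axis: a tapered plug (radius 24 mm at its foot, 32 mm at its top, 14 mm high), above it a flat flange (radius 46 mm, 6 mm thick, z 14 to 20 mm), above that an upright cylindrical knob (diameter 26 mm, z 20 to 56 mm) to grip. Origin: centre of the plug's underside, z up through the knob. About 0.12 kg. It stands on its plug on the open counter, knob up, nearer the robot than the jars.
- lid_seated: brushed steel lid, 56 mm tall over all, round about its z axis: a tapered plug (radius 24 mm at its foot, 32 mm at its top, 14 mm high), above it a flat flange (radius 46 mm, 6 mm thick, z 14 to 20 mm), above that an upright cylindrical knob (diameter 26 mm, z 20 to 56 mm) to grip. Origin: centre of the plug's underside, z up through the knob. It sits on one of the two jars, a different one from time to time: that jar is the closed one.

How it is judged:
By the outcome, as a careful person would: the job done as asked, in the order asked, and still so for the second after the job is handed in, with the robot touching nothing.
It also fails if it takes over 35 s, if anything falls off the work surface, if the arm or the gripper's body presses on something with over 40 N, if the wrist force passes 120 N, or if a joint passes its speed limit or range.

## Working session

There is one attempt and no reset: what is moved stays moved. The work goes in short steps, Python scripts to look and compute and a shell command to move; the robot and the scene stay as the last step left them, time stands still between calls to the robot, and variables do not carry over. Pictures are saved under pics/ and viewed, at most 13 in all, crops included, and the job is handed in when it is done.

```bash
mkdir -p pics; ls
python3 - <<'E'
from bench import r
import cv2
s=r.read_state();print({k:s[k] for k in('time','ee_pos','eef_rot','width','ft_force')})
for n in("scene","top"):
    c=r.camera(n);cv2.imwrite(f"pics/{n}0.png",c["image"][:,:,::-1]);print({k:v for k,v in c.items() if k!="image"})
E
```

```text
pics
{'time': 0.0, 'ee_pos': array([0.22514618, 0.58254548, 0.18724206]), 'eef_rot': array([ 1.83342008e-01,  9.83048915e-01, -7.26471380e-04, -1.04236023e-04]), 'width': 0.08692537405591817, 'ft_force': array([0.33457709, 0.06491344, 0.18745333])}
{'vfov': 50.156759547893735, 'cx': 322.7676571757876, 'cy': 243.36736932169592, 'eye': array([0.37602357, 0.17195673, 0.86479618]), 'attitude': array([-0.4041171 ,  0.90059305, -0.14720516,  0.06286626])}
{'vfov': 53.89547673980605, 'cx': 321.04932092114467, 'cy': 237.32512843582296, 'eye': array([ 0.38618976, -0.0050511 ,  0.81074232]), 'attitude': array([-0.70000542,  0.70365705, -0.08784897,  0.08450877])}
```

View pics/scene0.png

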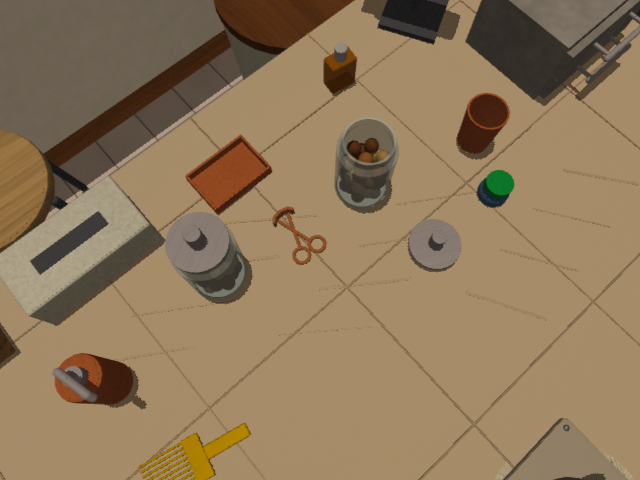

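View pics/top0.png

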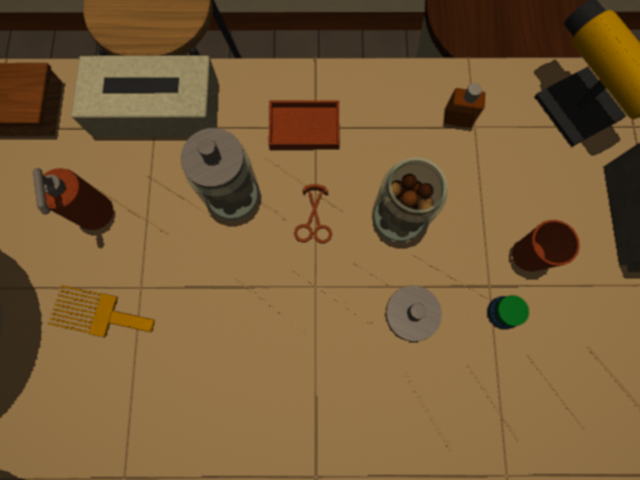

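The scene shows the closed jar at left (lid at about 203,245) and the open one at right (rim about 367,150), with the loose lid at (435,245). In the top view, the open rim is at about (415,188) and the loose lid at (414,313). I'll measure by fitting circles on the known planes.

```bash
cat > h.py <<'E'
import numpy as np,cv2
from scipy.spatial.transform import Rotation as R
def cast(c,uv,z):
    uv=np.atleast_2d(uv).astype(float);f=240/np.tan(np.radians(c["vfov"]/2))
    d=np.c_[(uv[:,0]-c["cx"])/f,(uv[:,1]-c["cy"])/f,np.ones(len(uv))]
    d=R.from_quat(c["attitude"]).apply(d);e=np.array(c["eye"])
    return (e+d*((z-e[2])/d[:,2])[:,None])[:,:2]
def circ(p):
    A=np.c_[2*p,np.ones(len(p))];s=np.linalg.lstsq(A,(p**2).sum(1),rcond=None)[0]
    rad=np.sqrt(s[2]+s[:2]@s[:2]);return s[:2],rad,np.std(np.linalg.norm(p-s[:2],axis=1)-rad)
def lid(c,seed,z):
    im=c["image"];hsv=cv2.cvtColor(im,cv2.COLOR_RGB2HSV)
    m=((hsv[...,1]<60)&(hsv[...,2]>60)).astype(np.uint8)
    m=cv2.morphologyEx(m,cv2.MORPH_OPEN,np.ones((3,3)))
    n,l=cv2.connectedComponents(m);k=l[seed[1],seed[0]]
    ct=max(cv2.findContours((l==k).astype(np.uint8),0,1)[0],key=len)
    h=cv2.convexHull(ct)[:,0];return ct[:,0],h
E
python3 - <<'E'
from bench import r
from h import *
for n,s,o in(("scene",(425,255),(325,110)),("top",(403,320),(362,145))):
    c=r.camera(n);ct,h=lid(c,s,.02);print(n,len(ct),circ(cast(c,ct,.02)))
    x,y=o;im=c["image"][y:y+110,x:x+100,::-1]
    cv2.imwrite(f"pics/{n}1.png",cv2.resize(im,None,fx=5,fy=5,interpolation=cv2.INTER_CUBIC))
E
```

```text
scene 142 (array([ 0.45369595, -0.16407219]), np.float64(0.044782943741646423), np.float64(0.0005239592932284707))
top 2236 (array([ 0.67105064, -0.00922042]), np.float64(0.5735946852243332), np.float64(0.08297542407613372))
```

View pics/scene1.png

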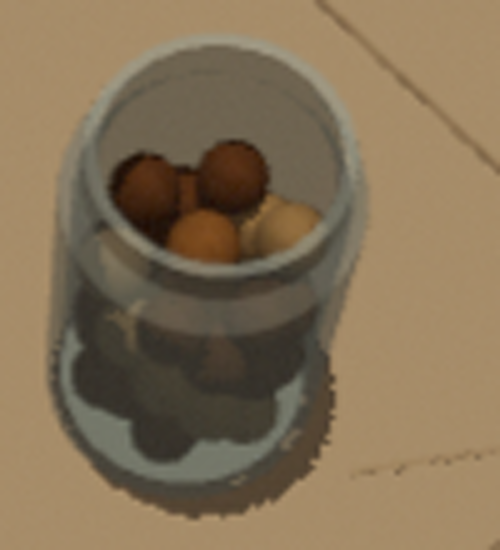

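View pics/top1.png

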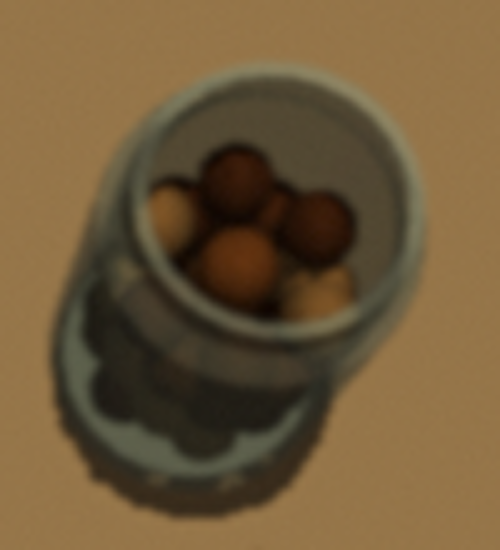

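The crops show the open jar's rim clearly. In the scene crop the outer rim runs top (217,35), left (87,160), right (357,165), bottom (225,277). In the top crop it runs (270,65), (132,205), (425,215), (282,340).

Run:
```python
from bench import r
from h import *
P={"scene":((325,110),[(217,35),(87,160),(357,165),(225,277)],[(217,47),(97,165),(345,165),(222,265)]),
"top":((362,145),[(270,65),(132,205),(425,215),(282,340)],[(270,80),(147,200),(410,210),(278,325)])}
for n in P:
    c=r.camera(n);o,a,b=P[n]
    for q in(a,b):print(n,circ(cast(c,np.array(o)+(np.array(q)+.5)/5-.5,.165)))
    x,y=(435,245) if n=="scene" else (413,313)
    h=cv2.cvtColor(c["image"],cv2.COLOR_RGB2HSV)
    if n=="top":
        print(h[y+12,x-12],h[y+40,x],h[y,x+40])
        t=h[y-45:y+45,x-45:x+45];T,m=cv2.threshold(np.ascontiguousarray(t[...,1]),0,255,cv2.THRESH_OTSU+cv2.THRESH_BINARY_INV);print(T)
        ct=max(cv2.findContours(m,0,1)[0],key=len)[:,0]+[x-45,y-45];print(len(ct),circ(cast(c,ct,.02)))
```

```text
scene (array([ 0.62492088, -0.15081819]), np.float64(0.04192412105737341), np.float64(0.0002204225148030424))
scene (array([ 0.62504465, -0.15041713]), np.float64(0.03817685449245167), np.float64(0.00021165979804809286))
top (array([ 0.62525137, -0.14867557]), np.float64(0.04243762399458691), np.float64(0.00013001414945970562))
top (array([ 0.62510376, -0.14870293]), np.float64(0.037936053266771505), np.float64(0.0002222253375131112))
[ 16  64 123] [ 17 132 147] [ 18 132 149]
98.0
155 (array([ 0.45350113, -0.16195236]), np.float64(0.04513370919773893), np.float64(0.0005353397714746988))
```

Both views agree: the lid is at (0.4536,-0.163), radius 45 mm against 46, and the jar at (0.625,-0.150), inner radius 38. Next I check the obstacle heights and work out the shifts in tool axes.

Run:
```python
from bench import r
from h import *
cs,ct=r.camera("scene"),r.camera("top")
for n,a,b in(("green cap",(498,184),(512,311)),("cup rim",(488,112),(554,243)),("pump",(65,375),(40,190)),("yellow comb",(235,437),(135,321))):
    # ray intersection: point affine in z per ray
    f=lambda c,uv:(cast(c,uv,0)[0],cast(c,uv,.1)[0])
    (p0,p1),(q0,q1)=f(cs,a),f(ct,b);d=(p1-p0)-(q1-q0);k=((q0-p0)@d)/(d@d)
    print(n,"z",k*.1,p0+k*(p1-p0),"resid",np.linalg.norm(p0-q0+k*d))
s=r.read_state();M=R.from_quat(s["eef_rot"]);e=s["ee_pos"]
for t in([.4536,-.163,e[2]+.06],[.4536,-.163,.025]):print(M.inv().apply(np.array(t)-e)*1e3)
print(M.as_matrix().round(3))
```

```text
green cap z 0.046081849876069725 [ 0.45422876 -0.31582444] resid 0.0010323301849717557
cup rim z 0.11132072118269938 [ 0.54961841 -0.36419087] resid 0.0003695563008898416
pump z 0.1858250731489739 [0.62888665 0.38400509] resid 0.016986279426371223
yellow comb z 0.04877093064633689 [0.43576305 0.28743586] resid 0.004634231918587521
[-481.88015925 -613.48413345  -59.90220574]
[-481.8807914  -613.44809596  163.05192967]
[[-0.933  0.36  -0.   ]
 [ 0.36   0.933 -0.   ]
 [ 0.    -0.    -1.   ]]
```

```bash
python3 -m crank '[[[0,0,-30,0,1],[-10,-8,-55,0,1],[-30,-24,-60,1,1],[-60,-48,-60,3,1],[-90,-72,-60,5,1],[-120,-95,-60,7,1],[-150,-120,-60,9,1],[-180,-143,-60,11,1],[-210,-167,-60,13,1],[-240,-191,-60,15,1],[-265,-211,-60,17,1],[-285,-227,-60,18,1],[-302,-240,-60,20,1],[-302,-240,-60,20,1],[-302,-240,-60,20,1]]]'
python3 - <<'E'
from bench import r
from h import *
s=r.read_state();M=R.from_quat(s["eef_rot"]);e=s["ee_pos"];print(s["joint_positions"])
print(M.inv().apply(np.array([.4536,-.163,e[2]])-e)*1e3)
E
```

```text
time: 1.9
ee_pos: [0.4204, 0.2506, 0.2481]
eef_rot: [0.351, 0.936, 0.0, -0.0]
ft_force: [-0.5, -0.8, -0.1]
width: 0.0872
grip_force: 0.0
[-8.49045654e-01 -4.91570982e-03  2.18712058e-01  1.72366522e+00
  6.29394635e-04  1.42254366e+00  2.22120660e-01]
[-2.97165812e+02 -2.89559456e+02 -1.96634879e-01]
```

```bash
python3 -m crank '[[[-10,-10,0,0,1],[-30,-30,0,0,1],[-55,-53,0,0,1],[-80,-78,0,0,1],[-105,-102,0,0,1],[-130,-127,0,0,1],[-155,-151,0,0,1],[-180,-175,0,0,1],[-205,-200,0,0,1],[-230,-224,0,0,1],[-255,-248,0,0,1],[-275,-268,0,0,1],[-290,-282,0,0,1],[-297,-290,0,0,1],[-297,-290,0,0,1],[-297,-290,0,0,1]]]'
python3 - <<'E'
from bench import r
from h import *
s=r.read_state();M=R.from_quat(s["eef_rot"]);e=s["ee_pos"];print(s["joint_positions"])
print(M.inv().apply(np.array([.4536,-.163,.025])-e)*1e3)
E
```

```text
time: 3.5
ee_pos: [0.4534, -0.1624, 0.2479]
eef_rot: [0.351, 0.936, 0.0, -0.0]
ft_force: [1.1, 0.7, -0.4]
width: 0.087
grip_force: 0.0
[-0.49107091 -0.06125951  0.72081996  1.76184004  0.04044389  1.42632875
  1.0771365 ]
[ -0.64981448  -0.37576465 222.88298448]
```

```bash
python3 -m crank '[[[0,0,20,0,1],[0,0,50,0,1],[0,0,80,0,1],[0,0,110,0,1],[0,0,140,0,1],[0,0,165,0,1],[0,0,185,0,1],[0,0,200,0,1],[0,0,210,0,1],[0,0,218,0,1],[0,0,222,0,1],[0,0,222,0,1],[0,0,222,0,1]]]' 20 && python3 -m crank '[[[0,0,0,0,0.2],[0,0,0,0,-0.2],[0,0,0,0,-0.5],[0,0,0,0,-1],[0,0,0,0,-1],[0,0,0,0,-1],[0,0,0,0,-1],[0,0,0,0,-1],[0,0,0,0,-1],[0,0,0,0,-1]]]' 20
```

```text
time: 4.8
ee_pos: [0.4538, -0.1635, 0.0265]
eef_rot: [0.351, 0.936, 0.0, 0.0]
ft_force: [0.4, 0.5, -0.2]
width: 0.087
grip_force: 0.0
time: 5.8
ee_pos: [0.4534, -0.1635, 0.026]
eef_rot: [0.351, 0.936, 0.0, -0.0]
ft_force: [0.9, 0.5, -0.1]
width: 0.0146
grip_force: 0.0
```

Run:
```python
from bench import r
from h import *
a=r.camera("scene")["image"][150:350,320:560,::-1];b=r.camera("top")["image"][200:400,290:530,::-1]
cv2.imwrite("pics/g.png",np.hstack([cv2.resize(i,None,fx=1.65,fy=1.65) for i in(a,b)]))
s=r.read_state();print(s["width"],s["grip_force"])
```

```text
0.0066828980281368276 0.0
```

View pics/g.png

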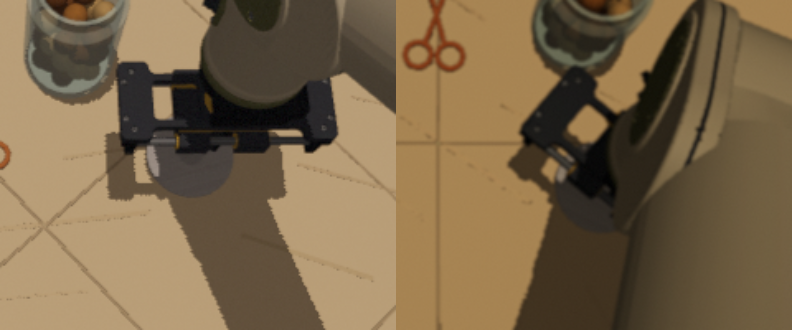

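The gripper is over the lid and the lid hasn't moved (flange about 435,244 in the scene view). The fingers nevertheless closed to 7 mm with no grip force, so the knob isn't between the pads. I'll compare the gripper's seen position with its reported pose.

Run:
```python
from bench import r
from h import *
c=r.camera("scene");t=r.camera("top")
def proj(c,p):
    f=240/np.tan(np.radians(c["vfov"]/2));q=R.from_quat(c["attitude"]).inv().apply(np.array(p)-c["eye"]);return (q[:2]/q[2]*f+[c["cx"],c["cy"]]).round(1)
s=r.read_state();e=s["ee_pos"];M=R.from_quat(s["eef_rot"]);print(s["width"],s["grip_force"],e)
for d in(0,-19,-70,-120):print(d,proj(c,e+M.apply([0,0,d/1e3])),proj(t,e+M.apply([0,0,d/1e3])))
for sy in(-95,95):
  for sx in(-37,37):print(sx,sy,proj(c,e+M.apply([sx/1e3,sy/1e3,-.07])),proj(t,e+M.apply([sx/1e3,sy/1e3,-.07])))
print("knob top",proj(c,[.4536,-.163,.056]),proj(t,[.4536,-.163,.056]))
for im,n,o in((c,"s",(370,170)),(t,"t",(360,250))):
    pass
a=c["image"][180:300,390:530,::-1];b=t["image"][260:380,350:490,::-1]
cv2.imwrite("pics/g2.png",np.hstack([cv2.convertScaleAbs(cv2.resize(i,None,fx=2.8,fy=2.8),alpha=1.8) for i in(a,b)]))
```

```text
0.0025633582674434788 0.0 [ 0.45345533 -0.16350238  0.02601276]
0 [435.1 242.6] [415.  312.4]
-19 [437.5 239.1] [417.3 311.4]
-70 [444.5 228.7] [424.1 308.4]
-120 [452.2 217.3] [431.8 305. ]
-37 -95 [501.  206.8] [489.8 331.4]
37 -95 [506.6 250.3] [460.1 370.5]
-37 95 [384.  207.7] [390.3 249.9]
37 95 [386.2 251.3] [359.9 285.8]
knob top [438.7 237.1] [418.4 310.7]
```

View pics/g2.png

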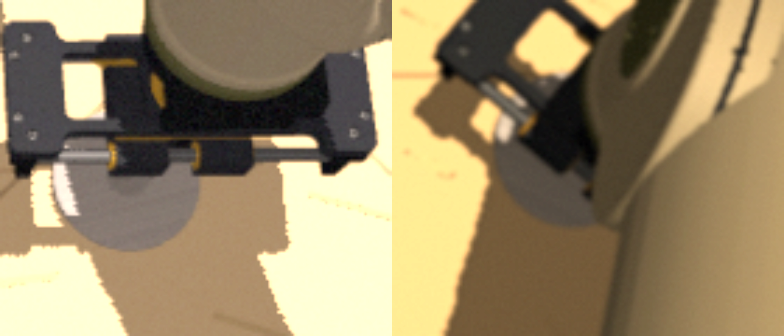

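The sliders moved inward between the two pictures, so the width reading is real and the fingers closed on nothing. The lid hasn't shifted, so the gripper must be too high or off to the side. I'll triangulate the gripper plate corners: scene (393,189) and (394,235), top (401,241) and (368,280).

```bash
cat >> h.py <<'E'
def tri(cs,ct,a,b):
    f=lambda c,uv:(cast(c,uv,0)[0],cast(c,uv,.1)[0])
    (p0,p1),(q0,q1)=f(cs,a),f(ct,b);d=(p1-p0)-(q1-q0);k=((q0-p0)@d)/(d@d)
    return np.r_[p0+k*(p1-p0),k*.1],np.linalg.norm(p0-q0+k*d)
E
python3 - <<'E'
from bench import r
from h import *
c=r.camera("scene");t=r.camera("top");s=r.read_state();M=R.from_quat(s["eef_rot"]);print(s["width"],s["grip_force"],s["ft_force"],s["ee_pos"])
for n,a,b in(("tl",(392.7,189.4),(401.5,241)),("bl",(394,235),(368,280)),("foot",(397,239),(370,285)),("slider",(430,236.4),(399,304.6))):
    p,e=tri(c,t,a,b);print(n,p.round(4),e.round(4),"tool",(M.inv().apply(p-s["ee_pos"])*1e3).round(1))
E
```

```text
0.0006092361031774903 0.0 [0.24980167 0.3527841  0.73084171] [ 0.45343788 -0.16352339  0.02602486]
tl [ 0.5426 -0.1228  0.1598] 0.0 tool [ -40.3   89.3 -133.8]
bl [ 0.4892 -0.0735  0.1599] 0.0022 tool [  32.3   91.3 -133.9]
foot [ 0.4841 -0.0777  0.1447] 0.0019 tool [  33.3   84.8 -118.7]
slider [ 0.4546 -0.1179  0.1433] 0.0001 tool [  29.1   35.1 -117.3]
```

The gripper is centred laterally on the lid, but its body shows about 48 mm higher than the reported TCP implies, so the fingers likely closed above the knob. I'll reopen and look at the fingertips.

```bash
python3 -m crank '[[[0,0,0,0,1],[0,0,0,0,1],[0,0,0,0,1],[0,0,0,0,1],[0,0,0,0,1],[0,0,0,0,1],[0,0,0,0,1],[0,0,0,0,1],[0,0,0,0,1],[0,0,0,0,1]]]'
python3 - <<'E'
from bench import r
from h import *
c=r.camera("scene");t=r.camera("top")
a=c["image"][180:300,370:510,::-1];b=t["image"][240:360,340:480,::-1]
cv2.imwrite("pics/g3.png",np.hstack([cv2.convertScaleAbs(cv2.resize(i,None,fx=2.8,fy=2.8,interpolation=cv2.INTER_CUBIC),alpha=2.5) for i in(a,b)]))
E
```

```text
time: 7.1
ee_pos: [0.4534, -0.1635, 0.026]
eef_rot: [0.351, 0.936, 0.0, 0.0]
ft_force: [-0.7, 0.6, -0.3]
width: 0.073
grip_force: 0.0
```

View pics/g3.png

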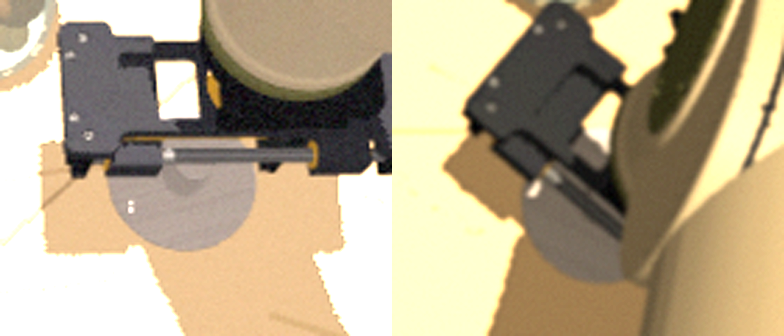

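With the gripper open, the knob shows between the rails (scene crop 190,180, so px 438,244). The right fingertip shows at crop x 258–283, bottom 170, so px cols 462–471, row 240.7. I compare that with tip projections at various heights.

Run:
```python
from bench import r
from h import *
c=r.camera("scene");s=r.read_state();e=s["ee_pos"];M=R.from_quat(s["eef_rot"]);w=.075*500
f=240/np.tan(np.radians(c["vfov"]/2))
def proj(p):
    q=R.from_quat(c["attitude"]).inv().apply(p-c["eye"]);return (q[:2]/q[2]*f+[c["cx"],c["cy"]]).round(1)
for d in(0,-20,-30,-40,-50,-60):print(d,[proj(e+M.apply(np.array([9.5,y,d])/1e3)) for y in(-w,-w-15)])
```

```text
0 [array([457.3, 247.7]), array([466. , 247.6])]
-20 [array([460.4, 244. ]), array([469.2, 244. ])]
-30 [array([461.9, 242.2]), array([470.9, 242.1])]
-40 [array([463.5, 240.2]), array([472.6, 240.2])]
-50 [array([465.1, 238.2]), array([474.3, 238.2])]
-60 [array([466.8, 236.2]), array([476.1, 236.2])]
```

The tips are really about 40 mm above the reported TCP, which explains the empty close. I lower by 34 mm in small steps, watching the force, and close again.

```bash
python3 -m crank '[[[0,0,6,0,1],[0,0,14,0,1],[0,0,21,0,1],[0,0,26,0,1],[0,0,30,0,1],[0,0,32,0,1],[0,0,34,0,1],[0,0,34,0,1]]]'
python3 - <<'E'
from bench import r
from h import *
c=r.camera("scene");t=r.camera("top");s=r.read_state();print(s["ee_pos"],s["ft_force"],s["width"])
a=c["image"][180:300,370:510,::-1];b=t["image"][240:360,340:480,::-1]
cv2.imwrite("pics/g4.png",np.hstack([cv2.convertScaleAbs(cv2.resize(i,None,fx=2.8,fy=2.8,interpolation=cv2.INTER_CUBIC),alpha=2.5) for i in(a,b)]))
E
```

```text
time: 8.05
ee_pos: [0.4534, -0.1635, -0.0081]
eef_rot: [0.351, 0.936, 0.0, -0.0]
ft_force: [0.2, -0.1, 0.4]
width: 0.0871
grip_force: 0.0
[ 0.45357053 -0.16354167 -0.0078473 ] [0.42090331 0.28725961 0.89346235] 0.08713855106024206
```

View pics/g4.png

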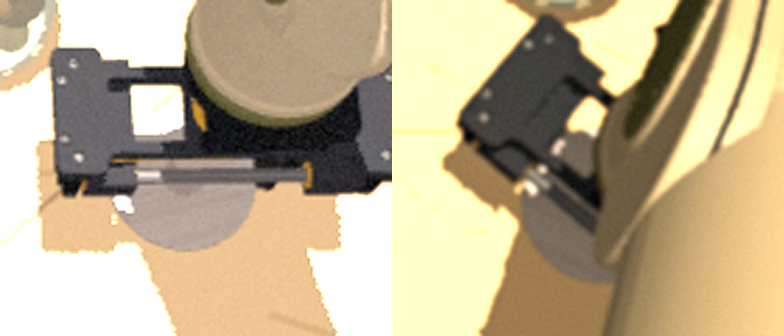

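The gripper is lower, the lid is undisturbed and there is no contact force even at a reported z of -8 mm, which confirms the offset. Now I close.

```bash
python3 -m crank '[[[0,0,0,0,-1],[0,0,0,0,-1],[0,0,0,0,-1],[0,0,0,0,-1],[0,0,0,0,-1],[0,0,0,0,-1],[0,0,0,0,-1],[0,0,0,0,-1],[0,0,0,0,-1],[0,0,0,0,-1]]]' 20
```

```text
time: 9.15
ee_pos: [0.4534, -0.1635, -0.008]
eef_rot: [0.351, 0.936, 0.0, -0.0]
ft_force: [0.1, -0.6, -0.3]
width: 0.0253
grip_force: 20.0
```

Gripped at 25 mm and 20 N. I lift 190 mm.

```bash
python3 -m crank '[[[0,0,-3,0,-1],[0,0,-8,0,-1],[0,0,-18,0,-1],[0,0,-35,0,-1],[0,0,-55,0,-1],[0,0,-75,0,-1],[0,0,-95,0,-1],[0,0,-115,0,-1],[0,0,-135,0,-1],[0,0,-155,0,-1],[0,0,-172,0,-1],[0,0,-183,0,-1],[0,0,-190,0,-1],[0,0,-190,0,-1],[0,0,-190,0,-1]]]' 30
python3 - <<'E'
from bench import r
from h import *
c=r.camera("scene");t=r.camera("top");s=r.read_state();M=R.from_quat(s["eef_rot"]);print(s["ee_pos"],s["ft_force"],s["width"],s["joint_positions"])
print(M.inv().apply([.1714,.0133,0])*1e3)
a=c["image"][60:300,320:600,::-1];b=t["image"][120:360,310:590,::-1]
cv2.imwrite("pics/g5.png",np.hstack([cv2.convertScaleAbs(cv2.resize(i,None,fx=1.42,fy=1.42,interpolation=cv2.INTER_CUBIC),alpha=2) for i in(a,b)]))
E
```

```text
time: 10.65
ee_pos: [0.4531, -0.1635, 0.1815]
eef_rot: [0.351, 0.936, -0.0, -0.0]
ft_force: [0.5, 0.2, -1.7]
width: 0.0252
grip_force: 30.0
[ 0.45297959 -0.16343648  0.18128173] [ 0.04815328  0.79020033 -0.19688194] 0.02534874517740239 [-0.49579135 -0.01438525  0.75283692  1.86862247  0.01060018  1.28472956
  1.10692069]
[-120.35184439  122.76088391   -0.22121245]
```

View pics/g5.png

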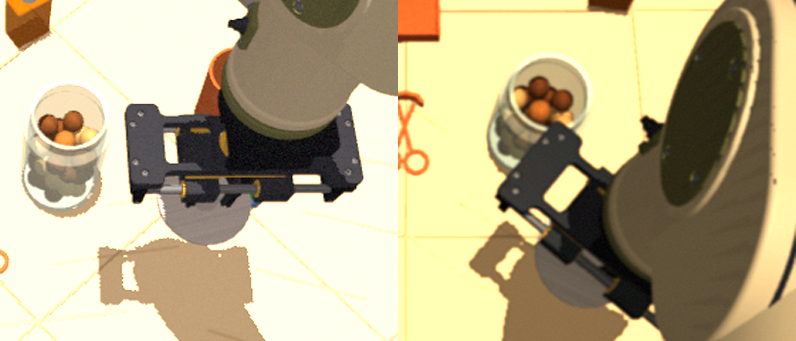

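The lid is lifted clear, with the flange arc visible below the gripper (scene crop around 205,225) and the jar untouched at (65,130). Next I move over the open jar.

```bash
python3 -m crank '[[[-2,2,0,0,-1],[-6,6,0,0,-1],[-14,14,0,0,-1],[-25,25,0,0,-1],[-37,38,0,0,-1],[-49,50,0,0,-1],[-61,62,0,0,-1],[-73,75,0,0,-1],[-85,87,0,0,-1],[-97,99,0,0,-1],[-107,109,0,0,-1],[-114,117,0,0,-1],[-119,121,0,0,-1],[-120,123,0,0,-1],[-120,123,0,0,-1],[-120,123,0,0,-1],[-120,123,0,0,-1]]]'
python3 - <<'E'
from bench import r
from h import *
for n in("scene","top"):
    c=r.camera(n);cv2.imwrite(f"pics/{n}6.png",c["image"][:,:,::-1]);np.save(f"{n}6.npy",c,allow_pickle=True)
s=r.read_state();print(s["ee_pos"])
a=cv2.imread("pics/scene6.png")[80:260,310:510];b=cv2.imread("pics/top6.png")[110:290,360:560]
cv2.imwrite("pics/g6.png",np.hstack([cv2.convertScaleAbs(cv2.resize(i,None,fx=2,fy=2,interpolation=cv2.INTER_CUBIC),alpha=1.8) for i in(a,b)]))
E
```

```text
time: 12.45
ee_pos: [0.6244, -0.1499, 0.1823]
eef_rot: [0.351, 0.936, 0.0, 0.0]
ft_force: [-0.5, 0.8, -1.3]
width: 0.0252
grip_force: 30.0
[ 0.62452994 -0.14988267  0.18226812]
```

View pics/g6.png

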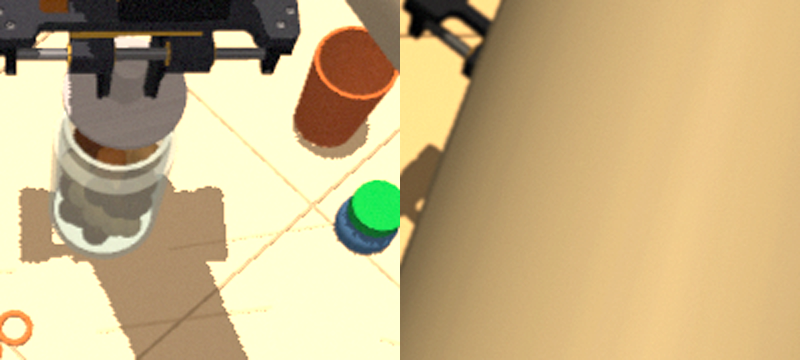

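In the scene view the fingers hold the knob with the lid level above the jar (flange arc bottom at crop (125,148), sides at about (63,95) and (187,100)). The top view is blocked by the arm. I'll measure the flange centre.

Run:
```python
from h import *
c=np.load("scene6.npy",allow_pickle=True).item()
q=np.array([(63,95),(74,122),(95,140),(125,148),(155,141),(178,122),(187,98)])
uv=np.array([310,80])+(q+.5)/2-.5
for z in(.2,.205,.21,.215):print(z,circ(cast(c,uv,z)))
```

```text
0.2 (array([ 0.62703914, -0.15491734]), np.float64(0.04581218453180412), np.float64(0.0002786589614532638))
0.205 (array([ 0.62515123, -0.15245889]), np.float64(0.04546762640907146), np.float64(0.0002765631389200174))
0.21 (array([ 0.62326331, -0.15000043]), np.float64(0.04512306828634581), np.float64(0.0002744673163867482))
0.215 (array([ 0.6213754 , -0.14754198]), np.float64(0.04477851016362051), np.float64(0.0002723714938534889))
```

The lid centre agrees with the jar centre within 2 mm. Seating should come about 39 mm down, so I lower most of the way and then creep.

```bash
python3 -m crank '[[[0,0,3,0,-1],[0,0,8,0,-1],[0,0,13,0,-1],[0,0,18,0,-1],[0,0,23,0,-1],[0,0,27,0,-1],[0,0,30,0,-1],[0,0,32,0,-1],[0,0,34,0,-1],[0,0,35,0,-1],[0,0,36,0,-1],[0,0,37,0,-1],[0,0,37,0,-1]]]'; python3 -m crank '[[[0,0,0.5,0,-1],[0,0,1,0,-1],[0,0,1.5,0,-1],[0,0,1.5,0,-1]]]'
```

```text
time: 13.85
ee_pos: [0.6247, -0.1498, 0.1449]
eef_rot: [0.351, 0.936, 0.0, -0.0]
ft_force: [-0.1, -0.9, -0.9]
width: 0.0252
grip_force: 30.0
time: 14.25
ee_pos: [0.6247, -0.1498, 0.1434]
eef_rot: [0.351, 0.936, 0.0, -0.0]
ft_force: [0.1, -0.4, -1.7]
width: 0.0251
grip_force: 30.0
```

```bash
python3 -m crank '[[[0,0,0.4,0,-1],[0,0,0.8,0,-1],[0,0,0.8,0,-1]]]'; python3 -m crank '[[[0,0,0.3,0,-1],[0,0,0.6,0,-1],[0,0,0.6,0,-1]]]'
```

```text
time: 14.55
ee_pos: [0.6248, -0.1498, 0.143]
eef_rot: [0.351, 0.936, 0.0, 0.0]
ft_force: [-1.0, 0.3, 3.2]
width: 0.0251
grip_force: 30.0
time: 14.85
ee_pos: [0.625, -0.1499, 0.143]
eef_rot: [0.351, 0.936, 0.0, 0.0]
ft_force: [-2.5, 0.5, 7.3]
width: 0.0251
grip_force: 30.0
```

Contact at the expected height with +7 N. I ease off slightly, open, then rise straight up.

```bash
python3 -m crank '[[[0,0,-0.5,0,-1],[0,0,-0.5,0,-0.3],[0,0,-0.5,0,-0.1],[0,0,-0.5,0,0.2],[0,0,-0.5,0,0.4],[0,0,-0.5,0,0.4],[0,0,-0.5,0,0.4],[0,0,-0.5,0,0.4]]]'; python3 -m crank '[[[0,0,-3,0,0.4],[0,0,-8,0,0.4],[0,0,-16,0,0.4],[0,0,-28,0,0.4],[0,0,-43,0,0.4],[0,0,-60,0,0.4],[0,0,-75,0,0.4],[0,0,-85,0,0.4],[0,0,-90,0,0.4],[0,0,-90,0,0.4]]]'; python3 -m crank '[[[5,-5,0,0,0.4],[15,-15,0,0,0.4],[30,-30,0,0,0.4],[48,-48,0,0,0.4],[66,-66,0,0,0.4],[84,-84,0,0,0.4],[102,-102,0,0,0.4],[118,-118,0,0,0.4],[128,-128,0,0,0.4],[132,-132,0,0,0.4],[132,-132,0,0,0.4]]]';  python3 - <<'E'
from bench import r
from h import *
c=r.camera("scene");t=r.camera("top");np.save("f.npy",[c,t],allow_pickle=True)
a=c["image"][80:260,310:510,::-1];b=t["image"][110:290,320:520,::-1]
cv2.imwrite("pics/g7.png",np.hstack([cv2.convertScaleAbs(cv2.resize(i,None,fx=2,fy=2,interpolation=cv2.INTER_CUBIC),alpha=1.5) for i in(a,b)]))
E
```

```text
time: 15.65
ee_pos: [0.6247, -0.1498, 0.1426]
eef_rot: [0.351, 0.936, 0.0, 0.0]
ft_force: [-0.6, -0.9, -0.9]
width: 0.0602
grip_force: 0.0
time: 16.65
ee_pos: [0.6249, -0.1499, 0.2332]
eef_rot: [0.351, 0.936, 0.0, 0.0]
ft_force: [-0.5, -0.9, -0.7]
width: 0.0607
grip_force: 0.0
time: 17.75
ee_pos: [0.4379, -0.1622, 0.2324]
eef_rot: [0.351, 0.936, 0.001, -0.0]
ft_force: [0.6, -0.6, 0.5]
width: 0.0604
grip_force: 0.0
```

View pics/g7.png

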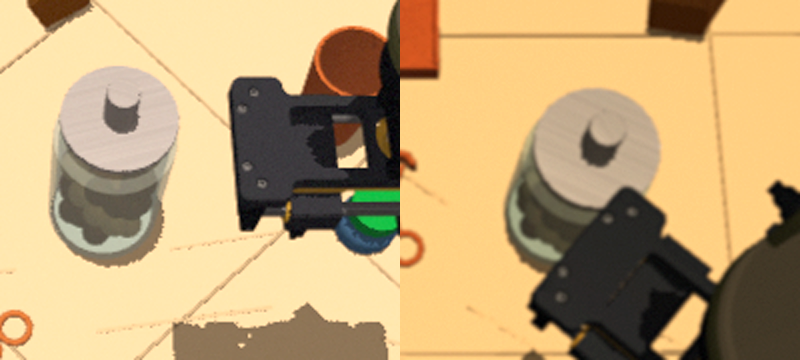

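The lid sits flat and centred on the jar (scene crop centre about (120,118)), and the jar is where it was. A quick check of the flange circle at z=0.171, then I hand it in if it's good.

Run:
```python
from bench import r
from h import *
c,t=np.load("f.npy",allow_pickle=True)
q=np.array([(59,118),(180,118),(119,66),(121,172)]);R_=circ(cast(c,np.array([310,80])+(q+.5)/2-.5,.171));print(R_)
if np.linalg.norm(R_[0]-[.625,-.150])<.005 and abs(R_[1]-.046)<.002: print(r.close_job())
```

```text
(array([ 0.62429186, -0.15059309]), np.float64(0.04609761752152567), np.float64(0.00023592244732341207))
the job is handed in; nothing more can be done
None
```

The loose lid now sits flat in the mouth of the open right-hand jar, its centre measured within 1 mm of the jar's, and the job is handed in at about 18 s; I never moved the arm near the closed jar, and the first grasp closed on nothing because the fingertips were about 40 mm above the reported TCP.

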